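# Index the swing-arm drip dish round to the pitcher

## Task

The terracotta drip dish sits on a steel swing arm that is locked in the middle hole of its index plate by a spring plunger. First pull the black plunger knob up clear of the plate, then swing the arm round to the next hole on the side where the stainless pitcher stands, and let the pin snap fully home there, then let go. Leave the pitcher and the glass juicer bowl where they stand.

Things in the scene. Friction and masses are not known exactly. Their poses are not given: they have to be found in the camera images.
- stand: Fixed index stand. Origin: on the board under the arm's vertical pivot (a low dome cap); z up, x along the arm when in the middle hole, y left. Flat plate, top at z 26 mm, with 3 holes 110 mm from the pivot at -35, 0, +35 deg from x; the pin starts in the middle one. Steel arm 34 mm wide, top at 38 mm, swings 46 deg either way; its dish (94 mm wide, rim at 64 mm) is 205 mm from the pivot.
- knob (a point): Centre of the black round plunger knob (28 mm wide, 28 high) on the arm, 110 mm from the pivot, over a 24 mm collar. 70 mm above the stand's origin when home. Pulls straight up on a spring (6 to 9 N, 32 mm travel); the pin clears the plate when 14 mm up, so pull 18 to 28. Released within 8 mm of a hole's centre, the pin slides down the countersink and snaps home; farther off it rests on the plate.
- pitcher: Stainless lidded pitcher, 108 mm wide, 195 mm high, loop handle on its far side, standing loose about 340 mm from the stand's pivot beyond the left (+y) or right (-y) end hole; the side changes. Origin: centre of its underside, z up. It shows which side to swing to; do not touch.
- juicer: Clear glass juicer bowl with a ribbed cone, 128 mm wide, 60 mm high, standing loose on the other side, about 340 mm from the pivot. Origin: centre of its underside, z up. Leave it alone.

How it is judged (in metres and radians):
On the way:
1. the plunger knob is pulled up by at least 13 mm while the arm is still at the middle hole (z of knob in the frame of stand above 0.083 m and y of knob in the frame of stand between -0.015 and 0.015 m), for 0.1 s.
At the end, for the whole second after the job is handed in: The arm stands at the end hole on the pitcher's side (knob more than 55 mm to that side of the stand's x axis) with the pin home: the knob less than 4 mm above its seated height (z of knob in the frame of stand below 0.074 m and ((y of pitcher in the frame of stand above 0 m and y of knob in the frame of stand above 0.055 m) or (y of pitcher in the frame of stand below 0 m and y of knob in the frame of stand below -0.055 m))); the robot touches nothing.
It fails at once if the pitcher is pushed more than 20 mm or tipped more than 0.3 rad (distance of pitcher from where it was at the start of the episode above 0.02 m or angle between pitcher's own z axis and vertical above 0.3 rad).
It fails at once if the juicer bowl is pushed more than 20 mm or tipped more than 0.3 rad (distance of juicer from where it was at the start of the episode above 0.02 m or angle between juicer's own z axis and vertical above 0.3 rad).
It also fails if it takes over 32 s, if anything falls off the work surface, if the arm or the gripper's body presses on something with over 40 N, if the wrist force passes 120 N, or if a joint passes its speed limit or range.

## Robot

A 7-joint arm with a two-finger parallel gripper is mounted at the origin on the work surface. World frame = base frame: x ahead of the robot, y to its left, z up, the work surface at z = 0. Lengths are in mm, angles in rad, forces in N, time in s.
With the tool pointing down it reaches from about 400 to 900 mm from the base axis. Payload 5.6 kg.
Tool frame: the origin (TCP) lies midway between the tips of the shut fingers; the grasp point (between the pads) lies 19 mm behind it; z points along the fingers, y is the line along which they close (so a half turn about z gives the same grasp; the last joint's range is limited). The gripper opens to 92 mm and grips with 3 to 60 N. Pads are 20 mm wide; open, the fingers measure 128 mm over their backs; the gripper's body (75 mm by 189 mm) begins 69 mm behind the grasp point.
Start: joints at [-1.158, 0.468, -0.012, 1.603, 0.006, 1.071, -0.056], TCP at [286.157, 583.629, 214.592] pointing down, gripper open.
Joint ranges: [-2.53, 2.53], [-0.31, 2.02], [-1.57, 1.55], [0.28, 2.44], [-1.29, 4.43], [0.15, 1.84], [-2.92, 2.92]. Speed limits (rad/s): [2.57, 2.57, 3.14, 3.14, 3.14, 3.14, 3.14].

## Interface

Orientations are given as a rotation vector (axis times angle).
In Python, from cell import robot, grip, kin, viewer gives the robot as it stands. Calls block until the motion is done:
- robot.movep(position, orientation): joint-space move of the TCP to a pose.
- robot.servo_line(position, feed=150, rotation=None): straight line of the TCP; rotation=None keeps the orientation; feed is the mean speed in mm/s.
- robot.goto_joints(angles): joint-space move.
- grip(opening, newtons=None): opening from 0.0 (shut) to 1.0 (fully open); newtons is the grip in N (None keeps the last); returns when the fingers have stopped.
- robot.hold(seconds).
- kin.ik(position, orientation): joint angles nearest the present ones, or None.
- robot.observe(): the state.
- viewer.read_camera(name): name is "side" or "top"; returns the picture (384x512x3 uint8, red, green, blue); there is no depth.
- viewer.camera_info(name): a dict with "camera_matrix" (3x3 intrinsics, pixels), "k1" (the pictures are not rectified: a ray, as slopes to the right and down, at radius r is drawn at 1 + k1 r^2 times it, then the intrinsics apply), "R" (3x3) and "t" (3): a world point X has camera coordinates R X + t. Camera axes: x right, y down, z forward; pixel columns grow to the right and rows downward; lengths in mm; the calibration is good to about 2 mm. A picture is of the moment at which its call begins. camera_info takes no time and is no camera call.
A pose or a line that the arm cannot do raises robot.IKError and nothing moves.
- robot.job_done(): hands the job in; it is judged then, once.
Trained networks look in the newest picture that a camera, given by its name, has taken for a name from the list of things; names that differ only in an ending like _2 or _b are one class to them, and where a whole thing is asked for, a point or a joint stands for the part that bears it (a point fixed in the world has none). Each returns a list of dicts, best first, with "confidence" (0 to 1); they miss things now and then, are a little off and sometimes report something else, mostly with a low value. They report only what shows in the picture. A call takes as long as a camera call.
- viewer.silhouettes(name, camera): "mask" (384x512 bool, what is visible of it).
- viewer.pinpoint(name, camera): "at" ([x, y, z] in mm, in the coordinates of the camera as it stood for that picture, good to about 4 mm: a listed point, or the origin of a listed thing).
The state is a dict: "t": time; "joints": joint angles; "joint_velocities": joint speeds; "joint_torque": joint torques, N m; "tcp_pos": TCP position; "tcp_rot": TCP orientation; "contact_force": force on the tool from outside, world axes, zero at the start; "wrist_torque": the same for the moment, N m; "grip_width": opening from 0.0 (shut) to 1.0 (fully open); "grip_force": force on a finger pad.
Only numpy, scipy, OpenCV 4.12 (cv2) and the standard library are available. Lean on these libraries where they do the work, as an engineer would, in place of code of your own. Each camera call takes 0.05 s, during which the arm holds its last target. There are 200 camera calls.

## Working session

There is one attempt and no reset: what is moved stays moved. The work goes in short steps, each a Python script; the robot and the scene stay as the last script left them, time stands still between calls to the robot, and variables do not carry over. Pictures are saved under pics/ and viewed, at most 10 in all, crops included, and the job is handed in when it is done.

```bash
ls; mkdir -p pics; cat > h.py <<'E'
import numpy as np, cv2
from cell import robot, grip, kin, viewer
def world(name, cam):
    ci=viewer.camera_info(cam); R=np.array(ci["R"]); t=np.array(ci["t"])
    return [(round(d["confidence"],2), np.round(R.T@(np.array(d["at"])-t),1)) for d in viewer.pinpoint(name,cam)]
def proj(X,cam):
    ci=viewer.camera_info(cam); c=np.array(ci["R"])@np.array(X,float)+np.array(ci["t"])
    s=c[:2]/c[2]; s=s*(1+ci["k1"]*(s@s)); K=np.array(ci["camera_matrix"])
    return (K@np.r_[s,1])[:2]
E
python3 - <<'E'
from h import *
ims=[]
for c in("side","top"):
    im=viewer.read_camera(c); ims.append(im)
    for n in("stand","knob","pitcher","juicer"): print(c,n,world(n,c))
cv2.imwrite("pics/a.png",cv2.resize(np.hstack(ims)[:,:,::-1],(800,300)))
cv2.imwrite("pics/top.png",ims[1][:,:,::-1])
print(robot.observe())
E
```

```text
pics
side stand [(0.8, array([433. , -93.1,  20.7]))]
side knob [(0.6, array([544.9, -94.5,  90.3]))]
side pitcher [(0.96, array([ 696.8, -306.8,   18.6]))]
side juicer [(0.9, array([706. , 105.1,  21.8])), (0.41, array([431.8, -90.9,  20.5]))]
top stand [(0.67, array([431.6, -99.8,  18.2]))]
top knob [(0.45, array([541.1, -92.4,  89.8]))]
top pitcher [(0.8, array([ 696.3, -304. ,   19.4]))]
top juicer [(0.74, array([702.1, 105.1,  17.2]))]
{'t': 0.5, 'joints': array([-1.15800964,  0.46751699, -0.01158694,  1.60269155,  0.00603582,
        1.07136559, -0.05631251]), 'joint_velocities': array([-1.08363693e-03, -2.11659122e-03,  1.56088445e-03,  1.61806209e-03,
       -1.66990425e-03,  1.48163691e-03,  4.28692494e-05]), 'joint_torque': array([-3.53462838e-04, -5.19974685e+01, -1.24918803e-02, -2.43836850e+01,
       -5.66739868e-02,  1.21850346e-02,  4.97896576e-05]), 'tcp_pos': array([286.17450632, 583.63790394, 214.58483637]), 'tcp_rot': array([7.09867775e-01, 3.06025475e+00, 6.13375226e-05]), 'contact_force': array([-0.42755481,  0.03766284,  0.38690616]), 'wrist_torque': array([ 0.0004563 , -0.00334495,  0.02257452]), 'grip_force': 0.0, 'grip_width': 0.9971123504869995}
```

View pics/a.png

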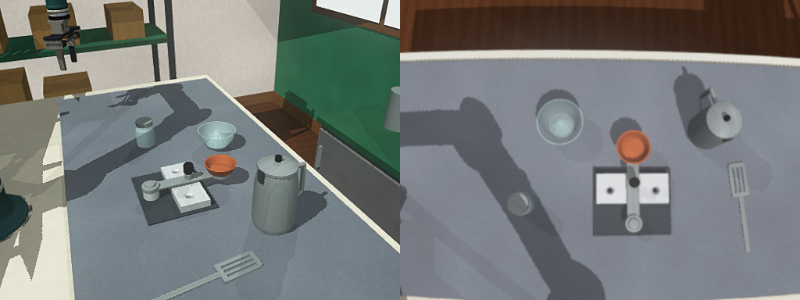

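The pitcher is on the right (-y). In the top view it is near (720,120), the knob near (634,182), the dish near (633,147) and the end holes at (611,190) and (655,190). I'll overlay the model to check the fit.

```bash
cat >> h.py <<'E'
O=np.array([432.,-96.5,20.]); YAW=0.015
def st(x,y,z):
    c,s=np.cos(YAW),np.sin(YAW); return O+[c*x-s*y,s*x+c*y,z]
E
python3 - <<'E'
from h import *
out=[]
ims={}
for c in("top","side"):
    im=viewer.read_camera(c)[:,:,::-1].copy(); ims[c]=im
    pts=[st(110*np.cos(a),110*np.sin(a),26) for a in np.radians([-35,35])]+[st(110,0,84),st(205,0,64)]
    pp=[proj(p,c) for p in pts]
    dish=[proj(st(205+47*np.cos(a),47*np.sin(a),64),c) for a in np.linspace(0,6.28,24)]
    kn=[proj(st(110+14*np.cos(a),14*np.sin(a),84),c) for a in np.linspace(0,6.28,24)]
    m=np.mean(pp,0); x0,y0=(m-[60,60]).astype(int); S=6 if c=="top" else 5
    w=(66,90) if c=="top" else (78,110)
    x0=int(m[0]-w[0]/2); y0=int(m[1]-40)
    x0=max(x0,0);y0=max(y0,0)
    big=cv2.resize(im[y0:y0+w[1],x0:x0+w[0]],None,fx=S,fy=S,interpolation=cv2.INTER_CUBIC)
    f=lambda p:tuple(int(v) for v in (p-[x0,y0]+.5)*S)
    for p in pp: cv2.drawMarker(big,f(p),(0,255,0),0,12,1)
    for q in dish: cv2.circle(big,f(q),1,(255,255,0),-1)
    for q in kn: cv2.circle(big,f(q),1,(0,255,255),-1)
    print(c,np.round(pp,1).tolist(),"pivot cap",proj(st(0,0,45),c)); out.append(big[:550])
    for n in("stand","knob","pitcher","juicer"): print(n,world(n,c))
h=max(o.shape[0] for o in out)
cv2.imwrite("pics/b.png",np.hstack([cv2.copyMakeBorder(o,0,h-o.shape[0],0,0,0) for o in out]))
E
```

```text
top [[327.0, 243.3], [268.6, 244.1], [301.0, 233.4], [298.8, 188.3]] pivot cap [299.73384781 286.64781398]
stand [(0.9, array([431. , -97.6,  19. ]))]
knob [(0.74, array([539.9, -92.8,  92.7]))]
pitcher [(0.7, array([ 695.8, -304.5,   21.1]))]
juicer [(0.84, array([704.9, 102.3,  21.4]))]
side [[241.3, 250.3], [223.4, 219.1], [239.4, 209.6], [280.5, 208.2]] pivot cap [190.73094651 236.25461469]
stand [(0.8, array([432.7, -93. ,  16.4]))]
knob [(0.62, array([545.3, -95. ,  90.8]))]
pitcher [(0.58, array([ 694.3, -307.8,   20.3]))]
juicer [(0.79, array([706.7, 107.4,  22. ]))]
```

View pics/b.png

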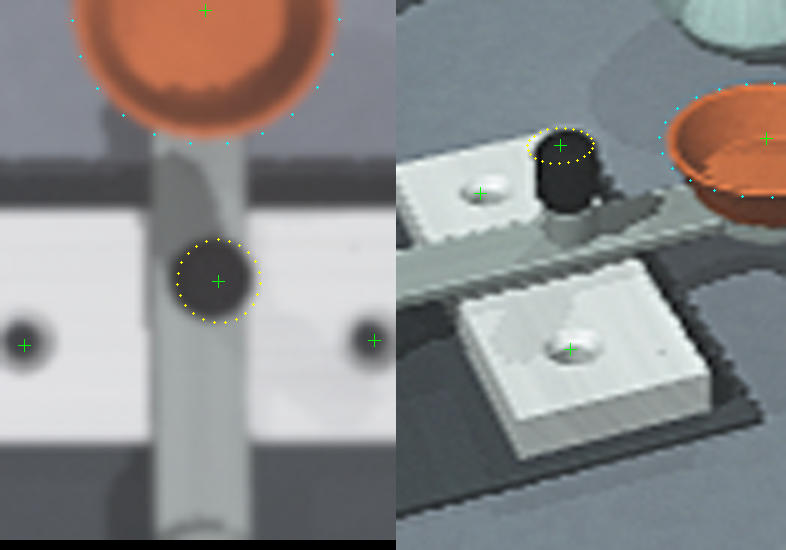

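The overlay fits to about 2 mm. The holes and knob sit about 1.5 mm further to +y, and the yaw is nearly 0. Next I correct for that, grasp across the arm and pull up.

```bash
sed -i 's/^O=.*/O=np.array([432.5,-95.2,20.]); YAW=0.008/' h.py; cat >> h.py <<'E'
from scipy.spatial.transform import Rotation as Ro
BASE=[np.pi,0,0]
def ori(a): return (Ro.from_rotvec([0,0,a+YAW])*Ro.from_rotvec(BASE)).as_rotvec()
def tcp(a,lift=0): return st(110*np.cos(a),110*np.sin(a),70-19+lift)   # grasp point on knob centre
def show(m):
    o=robot.observe(); print(m,round(o["t"],2),np.round(o["tcp_pos"],1),"F",np.round(o["contact_force"],1),"w",round(o["grip_width"]*92,1),"gf",round(float(o["grip_force"]),1))
E
python3 - <<'E'
from h import *
import h
for b in([np.pi,0,0],[0,np.pi,0]):
    h.BASE=b; print(b,[None if (q:=kin.ik(tcp(a,22),ori(a))) is None else np.round(q,2) for a in(0,np.radians(-36))])
h.BASE=[np.pi,0,0]
j=[kin.ik(tcp(0,22),ori(0)),kin.ik(tcp(np.radians(-36),22),ori(np.radians(-36)))]
if any(q is None or abs(q[6])>2.7 for q in j): h.BASE=[0,np.pi,0]
print("use",h.BASE)
open("base.txt","w").write("%s"%h.BASE)
robot.movep(tcp(0,110),ori(0)); show("above")
robot.servo_line(tcp(0,0),feed=100); show("down")
grip(0.0,25); show("grip")
if robot.observe()["grip_width"]*92>20:
    robot.servo_line(tcp(0,22),feed=60); show("up")
    ims=[viewer.read_camera(c)[:,:,::-1] for c in("top","side")]
    print([world("knob",c) for c in("top","side")])
    cv2.imwrite("pics/c.png",np.hstack([cv2.resize(ims[0][150:310,220:380],(400,400)),cv2.resize(ims[1][130:290,150:310],(400,400))]))
    show("hold")
E
```

```text
[3.141592653589793, 0, 0] [array([-0.46,  0.55,  0.74,  1.98, -0.51,  0.8 , -0.99]), array([-0.57,  0.73,  1.12,  2.  , -0.83,  0.95, -1.21])]
[0, 3.141592653589793, 0] [array([-0.16,  0.47,  0.34,  1.96, -0.23,  0.75,  1.9 ]), array([-0.2 ,  0.5 ,  0.55,  1.98, -0.37,  0.76,  1.52])]
use [3.141592653589793, 0, 0]
above 3.57 [542.8 -93.2 180.9] F [ 0.2 -1.6 -1.1] w 91.7 gf 0.0
down 4.82 [543.  -94.5  71.6] F [-0.5  0.   0.5] w 92.0 gf 0.0
grip 5.81 [542.5 -94.3  71. ] F [0.2 0.3 0.8] w 27.4 gf 25.0
up 6.33 [542.4 -94.2  93.1] F [ 2.1  0.8 -7.1] w 26.6 gf 25.0
[[], [(0.48, array([543. , -93.8, 115. ]))]]
hold 6.53 [542.4 -94.2  92.8] F [ 1.8  0.8 -6.9] w 27.2 gf 25.0
```

View pics/c.png

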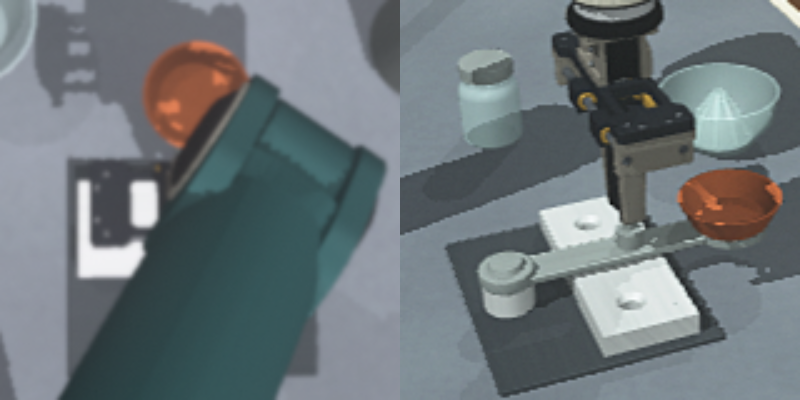

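The knob is held and up about 22 mm with a 7 N spring load. In the side view it is in the fingers near (630,215), and the arm is still at the middle hole. Next I swing it to the right.

```bash
python3 - <<'E'
from h import *
for d in(-7,-14,-21,-28,-35):
    a=np.radians(d); robot.servo_line(tcp(a,22),feed=50,rotation=ori(a)); show(d)
    if np.linalg.norm(robot.observe()["contact_force"])>35: print("STOP"); break
else:
    im=viewer.read_camera("side"); print(world("knob","side"),tcp(np.radians(-35),22)+[0,0,19])
    robot.servo_line(tcp(a,8),feed=60); show("lower")
    robot.servo_line(tcp(a,2),feed=60); show("lower2")
E
```

```text
-7 6.94 [ 541.7 -107.6   92.8] F [ 0.8 -0.1 -8. ] w 27.0 gf 25.0
-14 7.36 [ 539.4 -120.6   92.9] F [ 1.   0.6 -7.3] w 26.8 gf 25.0
-21 7.78 [ 535.5 -133.3   92.9] F [ 1.4  0.4 -7.7] w 27.4 gf 25.0
-28 8.19 [ 530.  -145.5   92.9] F [ 1.4  0.1 -7.9] w 27.2 gf 25.0
-35 8.61 [ 523.1 -156.9   92.9] F [ 0.6  0.2 -7.3] w 27.3 gf 25.0
[(0.4, array([ 525. , -156.6,  113.6]))] [ 523.10858335 -157.57054291  112.        ]
lower 9.09 [ 523.  -157.2   78.6] F [ 0.9  2.1 -6.8] w 27.1 gf 25.0
lower2 9.34 [ 522.9 -157.3   72.7] F [-1.5  2.8 -5.7] w 27.0 gf 25.0
```

The pin has gone into the hole: the knob came down with the spring still pulling and the plate didn't push back. I'll release, retreat and check.

```bash
python3 - <<'E'
from h import *
a=np.radians(-35)
grip(1.0); show("open")
robot.servo_line(tcp(a,130),feed=150); show("up")
robot.servo_line(np.array([430,100,220.]),feed=250); show("away")
ims=[]
for c in("top","side"):
    ims.append(viewer.read_camera(c)[:,:,::-1])
    for n in("knob","pitcher","juicer"): print(c,n,world(n,c))
p=proj(st(110*np.cos(a),110*np.sin(a),84),"side"); print("exp knob top side px",p,"crop",(p-[150,130])*2.5)
cv2.imwrite("pics/d.png",np.hstack([cv2.resize(ims[0][150:310,220:380],(400,400)),cv2.resize(ims[1][150:310,170:330],(400,400))]))
E
```

```text
open 10.38 [ 523.1 -157.6   73. ] F [-0.7  0.6 -0.3] w 92.0 gf 0.0
up 11.38 [ 522.6 -157.2  200.2] F [-0.8  0.2  0.7] w 92.2 gf 0.0
away 12.63 [430.1  99.1 219.9] F [-0.   0.2 -0.6] w 91.9 gf 0.0
top knob [(0.51, array([ 521.8, -153.5,   91.4]))]
top pitcher [(0.91, array([ 696.6, -306.4,   20.9]))]
top juicer [(0.73, array([705.9, 105.8,  18.7]))]
side knob [(0.8, array([ 526.1, -157.6,   95.4]))]
side pitcher [(0.56, array([ 694.7, -306. ,   15.5]))]
side juicer [(0.76, array([704.4, 105.9,  22.6]))]
exp knob top side px [240.00491972 227.09292701] crop [225.01229931 242.73231752]
```

View pics/d.png

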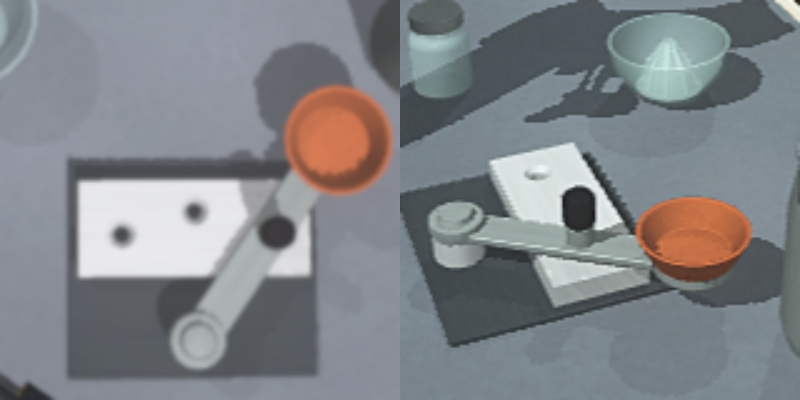

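The arm is over the right-hand hole, with the knob at about (577,205) in the side crop. The side estimate reads 4 mm high, so I'll overlay the seated height to check.

```bash
python3 - <<'E'
from h import *
im=viewer.read_camera("side")[:,:,::-1]; a=np.radians(-35)
x0,y0,S=210,205,10
big=cv2.resize(im[y0:y0+55,x0:x0+70],None,fx=S,fy=S,interpolation=cv2.INTER_CUBIC)
for z,col in((84,(0,255,255)),(56,(0,255,255)),(92,(0,0,255)),(64,(0,0,255))):
    for b in np.linspace(0,6.28,40):
        p=proj(st(110*np.cos(a)+14*np.cos(b),110*np.sin(a)+14*np.sin(b),z),"side")
        cv2.circle(big,tuple(int(v) for v in (p-[x0,y0]+.5)*S),2,col,-1)
cv2.imwrite("pics/e.png",big)
print([world("knob","side") for _ in range(2)], len(viewer.silhouettes("knob","side")))
E
```

```text
[[(0.74, array([ 524.2, -160.1,   90.7]))], [(0.74, array([ 524.2, -160.1,   90.7]))]] 1
```

View pics/e.png

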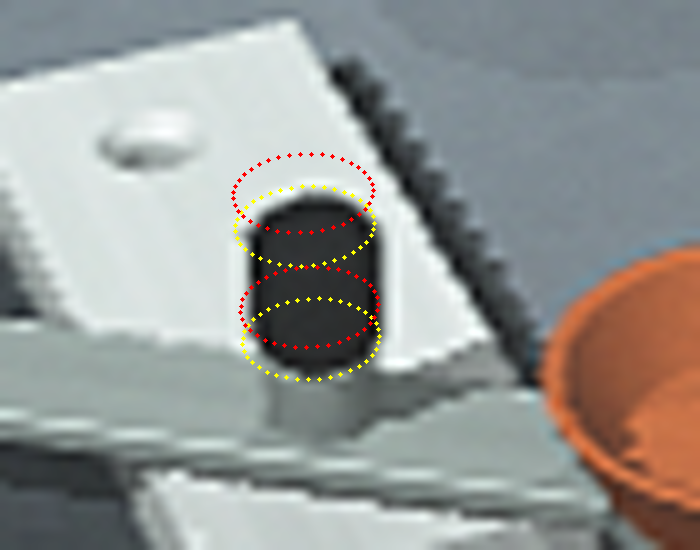

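The knob matches the yellow seated outline at about (315,285), not the raised red one, so the pin is home.

```bash
python3 -c "
from h import *
print(robot.job_done())"
```

```text
the job is handed in; nothing more can be done
None
```

The swing arm is locked in the right-hand (-y) end hole on the pitcher's side; the last images show the knob at its seated height and the pitcher and juicer where they stood, and the job was handed in after about 13 s of the 32 s limit (no verdict was returned).

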